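# Four clicks more weld current

## Task

On top of the grey weld control box, turn the large click-stop dial exactly four clicks clockwise (seen from above) by pushing its bar round with a fingertip, without gripping it and without overshooting, and leave it resting in the fourth click. Then press the round push button on the same box fully down to store the setting, let it come back up and move clear. Leave the small trim knob and everything lying about as they are.

Things in the scene. Friction and masses are not known exactly. Their poses are not given: they have to be found in the camera images.
- box: Grey steel weld control box, fixed to the table: 150 (x) x 340 (y) x 80 mm high, flat top. Origin: centre of its underside, on the table. It stands turned by up to 0.45 rad. The large dial is on its top at the box's own (0, +85) mm; the push button and the trim knob are near its -y end at (-42, -120) and (+42, -120) mm, in either order.
- dial_axis (a point): Point on the large dial's vertical axis, at the height of the top of its black disc, 99 mm above the table. The disc is 76 mm in diameter and sits on a fixed aluminium ring 104 mm in diameter, 5 mm thick, with 12 black ticks, one per click. Across the disc stands one upright black bar right over the axis: 72 mm long, 12 mm thick, 24 mm high above the disc (top 123 mm above the table), free on both sides. The point itself does not turn.
- dial_tip (a point): Point on the dial's bar at its pointer end (the half with the white line on top), 36 mm from the axis, 12 mm below the bar's top, 7 mm above the point dial_axis. It turns with the dial. Its direction from the axis at the start can be anything.
- dial (a joint): Angle of the large dial in rad, 0 at the start, growing clockwise seen from above. It rests in detents every 30 degrees (0.5236 rad); four clicks are 2.094. Between two detents it resists, most a quarter of the way, with about 0.09 to 0.16 N m (3 to 6 N at 28 mm from the axis); past the half way it springs on by itself into the next detent and stays there. End stops at -2.3 and 4.4.
- store_top (a point): Centre of the top of the round black push button, 28 mm in diameter, in an aluminium housing; z axis up. Pressed straight down.
- store (a joint): Travel of the push button in m: 0 up, 0.006 fully down. A spring returns it; fully down takes about 5 N.
- trim_grip (a point): Middle of the small trim knob's grip, on its vertical axis: a black disc 36 mm in diameter with a bar 34 mm long and 14 mm thick on it, top 7 mm above this point, 44 mm above the box. To be left alone.
- trim_mark (a point): End of the trim knob's bar with the white line, 17 mm from its axis; turns with the knob. To be left alone.
- trim (a joint): Angle of the small trim knob in rad, clockwise. It stays where it is left; to be left alone.
- tape: Tape measure, 60 x 72 x 35 mm, lying loose behind the box. Origin: centre of its underside. Leave alone.
- magnet: Flat triangular welding magnet, red, about 90 x 85 x 16 mm, lying loose behind the box. Origin: centre of its underside. Leave alone.
- wrench: Open wrench lying loose at the -y end of the box, under 20 mm high. Leave alone.
- brush: Brush lying loose at the +y end of the box, under 50 mm high. Leave alone.
- spray: Upright spray can, 60 mm in diameter, 150 mm high, loose in front of the box (robot's side). Origin: centre of its underside. Leave alone.
- nozzle: Copper nozzle, 24 mm in diameter, 36 mm high, standing loose on top of the box between the dial and the other controls, near the back edge. Origin: centre of its underside. Leave alone.
- offcut: Offcut of square steel tube, 40 x 90 x 40 mm, lying loose in front of the box. Origin: centre of its underside. Leave alone.

How it is judged:
On the way, in this order (a step that is already met when the one before it is completed fails the run):
1. the dial rests four clicks clockwise of its start, nothing touching it (value of joint dial between 1.8944 and 2.2944 rad and contact force between anything else and dial below 0.3 N and velocity of joint dial between -0.3 and 0.3 rad/s), for 0.2 s.
2. the push button is pressed down by at least 4.5 of its 6 mm, the dial still four clicks on (value of joint dial between 1.8944 and 2.2944 rad and value of joint store above 0.0045 m), for 0.05 s.
At the end, for the whole second after the job is handed in: The dial rests in the fourth detent clockwise from its start (2.094 rad, within 0.2), and the push button has been pressed after that and is up again (within 1.5 mm) (value of joint dial between 1.8944 and 2.2944 rad and value of joint store below 0.0015 m); the robot touches nothing.
It fails at once if the dial is turned past the fourth click (beyond 4.6 clicks) or more than a click the wrong way (value of joint dial above 2.40856 rad or value of joint dial below -0.62832 rad).
It fails at once if the button is pressed (over 3 mm) while the dial is not at the fourth click (value of joint store above 0.003 m and not (value of joint dial between 1.8944 and 2.2944 rad)).
It fails at once if the dial is gripped or forced (over 25 N from the fingers) (contact force between the fingers and dial above 25 N).
It fails at once if the trim knob is turned (its bar's end moves over 4 mm) (distance of trim_mark from where it was at the start of the episode above 0.004 m).
It fails at once if a bystander is moved more than 15 mm or lifted (distance of any of tape, magnet, wrench, brush, spray, nozzle, offcut from where it was at the start of the episode above 0.015 m).
It also fails if it takes over 51 s, if anything falls off the work surface, if the arm or the gripper's body presses on something with over 40 N, if the wrist force passes 120 N, or if a joint passes its speed limit or range.

## Robot

A 6-joint arm with a two-finger parallel gripper is mounted at the origin on the work surface. World frame = base frame: x ahead of the robot, y to its left, z up, the work surface at z = 0. Lengths are in m, angles in rad, forces in N, time in s.
With the tool pointing down it reaches from about 0.35 to 0.85 m from the base axis. Payload 8.1 kg.
Tool frame: the origin (TCP) lies between the finger pads; the fingertips stand 11 mm ahead of it and the grasp point (between the pads) lies 8 mm behind it (manip.finger_overhang is the distance from the TCP to the fingertips, in m); z points along the fingers, y is the direction in which the jaws open and shut (so a half turn about z gives the same grasp; the last joint's range is limited). The gripper opens to 85 mm and grips with 20 to 120 N. Pads are 22 mm wide; open, the fingers measure 114 mm over their backs; the gripper's body (76 mm by 85 mm) begins 54 mm behind the grasp point. The pads swing forward as they close: fully open they stand 13 mm farther back than shut.
Start: joints at [1.159, 0.13, 1.488, -0, 1.523, -0.085], TCP at [0.193, 0.568, 0.242] pointing down, gripper open.
Joint ranges: [-2.96, 2.96], [-0.89, 2.26], [0.02, 2.5], [-1.34, 4.48], [0, 2.73], [-2.66, 2.66]. Speed limits (rad/s): [2.39, 2.39, 2.79, 3.14, 3.14, 3.14].

## Interface

Orientations are given as a rotation vector (axis times angle).
In Python, from station import readout, get_image, workorder, spot_in, outline_of, mark_of, manip gives the robot as it stands.
- The arm moves only by the shell command python3 -m crank 'ROWS' [FORCE]. ROWS is text: rows parted by semicolons, each of 7 numbers parted by spaces: the shift along the tool's x, y, z in m, then the turn, a rotation vector about the tool's x, y, z in rad, then the closure, from -1 (fully open) to 1 (shut), so that 0 is half open. In form: x y z ax ay az fingers; .... A call has 1 to 10 rows; each row is the pose to reach, as a shift and turn from the pose commanded when the call began, along the tool's axes at that moment; what a row does not reach only later rows make up. A row lasts 1/12 s, in which the tool goes at most 41.7 mm and 7.16 degrees, less where a joint would pass 70% of its speed; a pose out of reach is approached as far as the arm can. A call with a gripper value outside its range is refused whole. The fingers move at their own pace and stop on an object; FORCE is the grip in N (left out, the last holds). Time passes only in rows, so rows that repeat a pose let the fingers close. It gives the time, the measured TCP pose, the force and the opening at its end, in the units of the state.
- readout.sense(): the state, without advancing time (a new reading comes with each control period).
- get_image(name): name is "scene" or "top"; returns a dict with "img" (400x640x3 uint8, red, green, blue), "fov_y" (degrees; the focal length in pixels is half the picture's height over the tangent of half this angle, whatever the lens; pixels are square), "cx", "cy" (the principal point, pixels), "origin" and "attitude" of the camera in the world. Camera axes: x right, y down, z forward; pixel columns grow to the right and rows downward; lengths in m; the calibration is good to about 2 mm. A picture is of the moment at which its call begins. There is no depth.
- workorder.sign_off(): hands the job in, once; it reports no verdict.
Trained networks look in a picture, given as the dict that the camera call returned (one of the last four; its "shot" number tells which), for a name from the list of things; names that differ only in an ending like _2 or _b are one class to them, and where a whole thing is asked for, a point or a joint stands for the part that bears it (a point fixed in the world has none). Each returns a list of dicts, best first, with "p" (0 to 1); they miss things now and then, are a little off and sometimes report something else, mostly with a low value. They report only what shows in the picture. A call takes as long as a camera call.
- spot_in(picture, label): "location" ([column, row] in pixels, amid what is visible of it).
- outline_of(picture, label): "region" (400x640 bool, what is visible of it) and "location" ([column, row] in pixels, amid what is visible of it).
- mark_of(picture, label): "location" ([column, row] in pixels: a listed point, or the origin of a listed thing).
The state is a dict: "time_s": time; "qpos": joint angles; "dq": joint speeds; "tau": joint torques, N m; "tcp_pos": TCP position; "tool_rot": TCP orientation; "force": force on the tool from outside, world axes, zero at the start; "wrist_torque": the same for the moment, N m; "grip_width": opening from 0.0 (shut) to 1.0 (fully open).
Only numpy, scipy, OpenCV 4.12 (cv2) and the standard library are available. Lean on these libraries where they do the work, as an engineer would, in place of code of your own. Each camera call takes 0.05 s, during which the arm holds its last target. There are 200 camera calls.

## Working session

There is one attempt and no reset: what is moved stays moved. The work goes in short steps, Python scripts to look and compute and a shell command to move; the robot and the scene stay as the last step left them, time stands still between calls to the robot, and variables do not carry over. Pictures are saved under pics/ and viewed, about 8 in all and at most 12, crops included, and the job is handed in when it is done.

```bash
mkdir -p pics
cat > h.py <<'E'
import numpy as np, cv2
from scipy.spatial.transform import Rotation as R
from station import readout, get_image, workorder, spot_in, outline_of, mark_of, manip
def mat(a):
    a=np.array(a,float)
    if a.shape==(3,3): return a
    return R.from_rotvec(a).as_matrix() if a.size==3 else None
def ray(p,uv):
    h=p["img"].shape[0]; f=h/2/np.tan(np.radians(p["fov_y"])/2)
    d=mat(p["attitude"])@np.array([(uv[0]-p["cx"])/f,(uv[1]-p["cy"])/f,1]); return np.array(p["origin"]),d
def onz(p,uv,z):
    o,d=ray(p,uv); return o+d*(z-o[2])/d[2]
def proj(p,X):
    h=p["img"].shape[0]; f=h/2/np.tan(np.radians(p["fov_y"])/2)
    c=mat(p["attitude"]).T@(np.array(X)-np.array(p["origin"])); return np.array([p["cx"]+f*c[0]/c[2],p["cy"]+f*c[1]/c[2]])
E
python3 - <<'E'
from h import *
np.set_printoptions(precision=4,suppress=True)
for n in("top","scene"):
    p=get_image(n); cv2.imwrite(f"pics/{n}0.png",p["img"][:,:,::-1])
    print(n,p["origin"],p["attitude"],p["fov_y"],p["cx"],p["cy"])
    for l,z in(("dial_axis",.099),("dial_tip",.106),("store_top",.1),("trim_grip",.117),("trim_mark",.117),("box",0),("nozzle",.08),("spray",0),("offcut",0)):
        for m in mark_of(p,l)[:2]: print(l,round(m["p"],2),np.array(m["location"]),onz(p,m["location"],z))
print(readout.sense(),manip.finger_overhang)
E
```

```text
top [0.5227 0.0543 0.8944] [-2.2266  2.1736 -0.0568] 53.15959194690113 318.46544575283843 200.11304408265696
dial_axis 0.76 [311.3 203.1] [0.5535 0.0649 0.099 ]
dial_axis 0.2 [311.5 268.1] [0.425  0.0613 0.099 ]
dial_tip 0.56 [317.  181.6] [0.5961 0.0546 0.106 ]
store_top 0.72 [419.5 224.3] [ 0.5165 -0.1511  0.1   ]
trim_grip 0.56 [421.2 179.5] [ 0.6042 -0.1489  0.117 ]
trim_mark 0.84 [410.4 182.1] [ 0.5986 -0.1279  0.117 ]
trim_mark 0.3 [373.  131.8] [ 0.6959 -0.053   0.117 ]
box 0.94 [349.9 204.4] [ 0.5565 -0.0203  0.    ]
nozzle 0.53 [367.8 175.1] [ 0.6144 -0.0491  0.08  ]
spray 0.82 [308.7 267.4] [0.4143 0.0684 0.    ]
offcut 0.51 [421.5 179.6] [ 0.6162 -0.1802  0.    ]
scene [ 1.0701 -0.1862  0.6853] [-2.0913 -1.3086  0.5254] 57.99128958647141 324.8006551069078 201.7932948376964
dial_axis 0.59 [325.3 192.3] [0.5546 0.0548 0.099 ]
dial_tip 0.82 [331.9 201.7] [0.5929 0.0524 0.106 ]
store_top 0.49 [233.7 205.8] [ 0.5035 -0.1434  0.1   ]
trim_grip 0.55 [244.8 236.4] [ 0.6092 -0.1476  0.117 ]
trim_mark 0.91 [251.8 227.7] [ 0.5942 -0.1284  0.117 ]
box 0.91 [302.1 232.1] [ 0.5626 -0.0121  0.    ]
box 0.2 [382.3 192.6] [0.5352 0.2297 0.    ]
nozzle 0.54 [292.8 229.7] [ 0.6072 -0.0477  0.08  ]
spray 0.6 [305.1 180.3] [0.4018 0.0658 0.    ]
offcut 0.9 [229.8 209.6] [ 0.415  -0.1487  0.    ]
offcut 0.47 [246.4 234.9] [ 0.5116 -0.1349  0.    ]
{'time_s': 1.0, 'qpos': array([ 1.1586,  0.1304,  1.4882,  0.    ,  1.523 , -0.0854]), 'dq': array([0.001 , 0.0009, 0.0003, 0.0017, 0.001 , 0.0021]), 'tau': array([ -0.0001, -56.9316, -50.089 ,  -0.0001,   0.0004,  -0.    ]), 'tcp_pos': array([0.1926, 0.5683, 0.2423]), 'tool_rot': array([-0.5111, -3.0997, -0.    ]), 'force': array([ 0.4625, -0.0511, -0.0683]), 'wrist_torque': array([ 0.0011, -0.0499, -0.0331]), 'grip_width': 0.9961217896832425} 0.011
```

Run:
```python
import cv2
a=cv2.imread("pics/top0.png"); cv2.imwrite("pics/topc.png",cv2.resize(a[100:300,240:480],None,fx=3,fy=3,interpolation=cv2.INTER_CUBIC)[:600,:800])
```

```text
(no output)
```

View pics/topc.png

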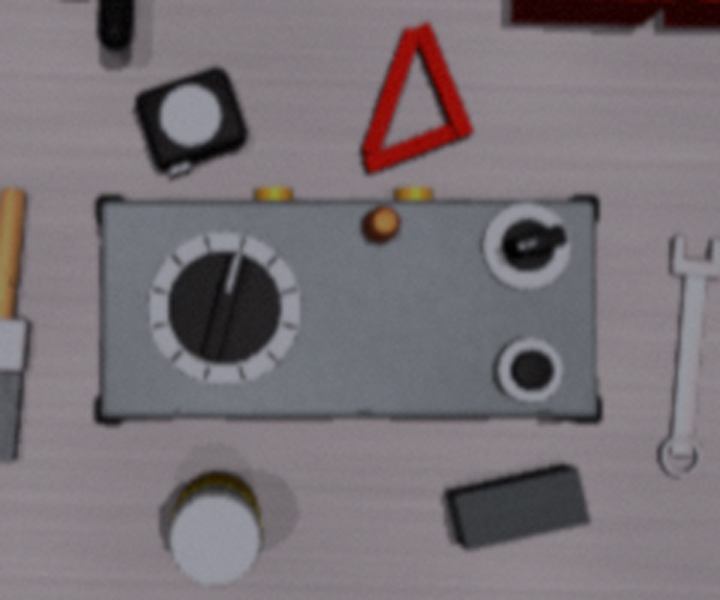

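View pics/scene0.png

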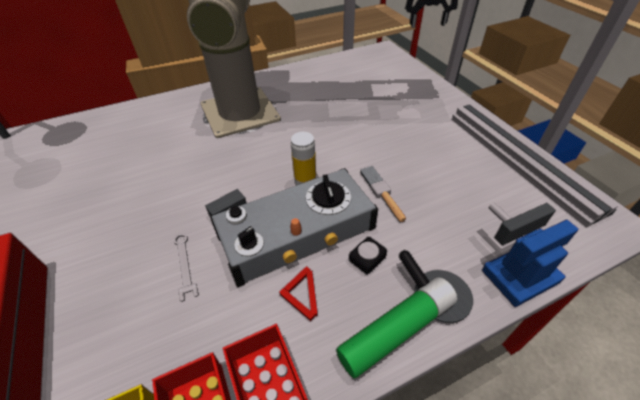

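Top crop: the dial ring is centred at about (225,307) in the crop, with the pointer up and slightly right, about 15° clockwise of +x. The button is at (532,370), the trim knob behind it and the nozzle at (380,225). The scene view agrees. Next I refine the dial axis, bar angle and button position.

Run:
```python
from h import *
np.set_printoptions(precision=4,suppress=True)
for n,(u,v),(bu,bv) in(("top",(315,202),(417.5,223)),("scene",(328,196),(235,214))):
    p=get_image(n); g=cv2.cvtColor(p["img"],cv2.COLOR_RGB2GRAY)
    def blob(u,v,w):
        w=int(w);u=int(u);v=int(v)
        s=p["img"][v-w:v+w,u-w:u+w]; gg=g[v-w:v+w,u-w:u+w]
        t,m=cv2.threshold(gg,145,255,0)
        cs,_=cv2.findContours(m,cv2.RETR_EXTERNAL,cv2.CHAIN_APPROX_NONE)
        c=max(cs,key=lambda c:cv2.contourArea(cv2.convexHull(c)))
        e=cv2.fitEllipse(cv2.convexHull(c)); return np.array(e[0])+[u-w,v-w],e[1],e[2]
    e=blob(u,v,31); c=onz(p,e[0],.085); print(n,"ring",e,c)
    b=blob(bu,bv,14); print("housing",b,[onz(p,b[0],z) for z in(.09,.1)])
    for k in range(2):
      t=mark_of(p,"dial_tip")[0]; T=onz(p,t["location"],.106); d=T-c; print("tip",t["location"],T,np.degrees(np.arctan2(d[1],d[0])),np.hypot(d[0],d[1]))
    m=outline_of(p,"box")[0]; r=cv2.minAreaRect(np.argwhere(m["region"])[:,::-1].astype(np.float32)); print("box rect",r)
    if n=="top":
        q=cv2.boxPoints(r); print([onz(p,x,.08)[:2] for x in q])
    # white line on the bar
    s=p["img"].astype(int); m=outline_of(p,"store_top")
    for x in m[:1]:
        print("store outline",x["p"],np.argwhere(x["region"]).mean(0)[::-1],x["region"].sum(),x["location"])
```

```text
top ring (array([294.9667, 213.4777]), (4.9250335693359375, 8.13233470916748), 147.5868377685547) [0.5323 0.0976 0.085 ]
housing (array([413.343 , 222.8339]), (11.870412826538086, 15.949807167053223), 175.51368713378906) [array([ 0.5191, -0.1412,  0.09  ]), array([ 0.5192, -0.1388,  0.1   ])]
tip [318.1, 181.3] [0.5967 0.0524 0.106 ] -35.01856425655758 0.07872542057319105
tip [318.1, 181.3] [0.5967 0.0524 0.106 ] -35.01856425655758 0.07872542057319105
box rect ((355.99993896484375, 201.49996948242188), (167.99996948242188, 78.99998474121094), -0.0)
[array([0.4754, 0.1429]), array([0.6365, 0.1476]), array([ 0.645 , -0.1968]), array([ 0.4835, -0.1984])]
store outline 0.53 [416.8982 223.5389] 167 [417.9, 225.3]
scene ring (array([327.9318, 196.6964]), (32.608985900878906, 45.92003631591797), 89.98519897460938) [0.5576 0.0599 0.085 ]
housing (array([235.4153, 213.4502]), (14.36556339263916, 20.010953903198242), 74.92662811279297) [array([ 0.5175, -0.1456,  0.09  ]), array([ 0.5268, -0.1463,  0.1   ])]
tip [331.6, 198.6] [0.5843 0.056  0.106 ] -8.31777883439652 0.026973184470277634
tip [331.6, 198.6] [0.5843 0.056  0.106 ] -8.31777883439652 0.026973184470277634
box rect ((297.1308898925781, 222.75839233398438), (77.2518081665039, 160.4445343017578), 69.04422760009766)
store outline 0.51 [234.8615 211.6385] 130 [234.4, 207.2]
```

Run:
```python
from h import *
np.set_printoptions(precision=4,suppress=True)
p=get_image("top"); g=cv2.cvtColor(p["img"],cv2.COLOR_RGB2GRAY)
G=cv2.resize(g,None,fx=4,fy=4,interpolation=cv2.INTER_CUBIC)
# model fit: maximise mean brightness of ring annulus minus surroundings, over centre
def score(x,y,ro,ri,z):
    a=np.linspace(0,2*np.pi,180,endpoint=False); tot=0
    for r,w in((ro-.003,1),(ro-.006,1),(ro+.003,-1),(ro+.006,-1),(ri+.003,1),(ri-.003,-1)):
        zz=z if r>ri else z+.014
        P=[proj(p,(x+r*np.cos(t),y+r*np.sin(t),zz)) for t in a]
        P=np.array(P,np.float32); tot+=w*cv2.remap(g,P[:,0].copy(),P[:,1].copy(),1).mean()
    return tot
def fit(x0,y0,ro,ri,z):
    xs=[(score(x0+i*.001,y0+j*.001,ro,ri,z),x0+i*.001,y0+j*.001) for i in range(-8,9) for j in range(-8,9)]
    return max(xs)
print("ring",fit(.555,.057,.052,.038,.085))
for z in(.088,.096): print("button",z,fit(.517,-.143,.021,.014,z))
c=cv2.imwrite("pics/x.png",cv2.resize(p["img"][170:235,282:347,::-1],None,fx=9,fy=9,interpolation=cv2.INTER_CUBIC))
# bar white line: brightest pixels within disc
F=[(r,a,) for r in np.arange(.012,.034,.002) for a in range(-60,60)]
s,cx,cy=fit(.555,.057,.052,.038,.085)
best=[]
for a in range(-45,30):
    P=np.array([proj(p,(cx+r*np.cos(np.radians(a)),cy+r*np.sin(np.radians(a)),.123)) for r in np.arange(.014,.034,.002)],np.float32)
    best.append((cv2.remap(g,P[:,0].copy(),P[:,1].copy(),1).mean(),a))
print(sorted(best)[-6:])
tk=[]
for a in range(0,30):
    P=np.array([proj(p,(cx+r*np.cos(np.radians(a+30*k)),cy+r*np.sin(np.radians(a+30*k)),.085)) for k in range(12) for r in(.044,.046,.048)],np.float32)
    tk.append((cv2.remap(g,P[:,0].copy(),P[:,1].copy(),1).mean(),a))
print(sorted(tk)[:5])
```

```text
ring (np.float64(142.97222222222229), 0.556, 0.059000000000000004)
button 0.088 (np.float64(147.77777777777783), 0.519, -0.148)
button 0.096 (np.float64(150.58888888888887), 0.519, -0.146)
[(np.float64(97.72727272727273), -11), (np.float64(102.0), -16), (np.float64(104.0909090909091), -12), (np.float64(107.0909090909091), -15), (np.float64(108.18181818181819), -13), (np.float64(109.0), -14)]
[(np.float64(105.94444444444444), 16), (np.float64(108.61111111111111), 17), (np.float64(110.25), 15), (np.float64(116.66666666666667), 18), (np.float64(119.83333333333333), 14)]
```

View pics/x.png

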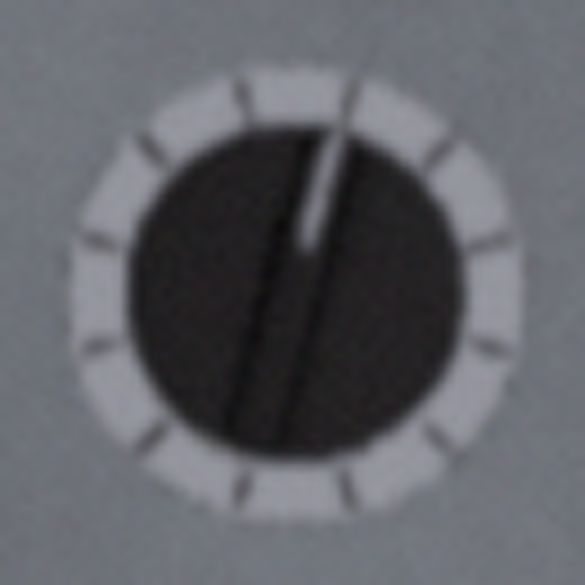

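View 3: the tick pattern and the pointer line up at the tick at −14°. Dial axis is (0.556, 0.059), seen by both cameras, and the button is at (0.519, −0.147). I'll push the tail end from its robot side, so first I go above that spot with the fingers shut.

```bash
python3 -m crank '-0.483 -0.393 0 0 0 1.489 1;-0.483 -0.393 0 0 0 1.489 1;-0.483 -0.393 0 0 0 1.489 1;-0.483 -0.393 0 0 0 1.489 1;-0.483 -0.393 0 0 0 1.489 1;-0.483 -0.393 0 0 0 1.489 1;-0.483 -0.393 0 0 0 1.489 1;-0.483 -0.393 0 0 0 1.489 1;-0.483 -0.393 0 0 0 1.489 1;-0.483 -0.393 0 0 0 1.489 1' 20
cat > goal.py <<'E'
# offset of a world goal (x y z, tool-y angle deg) in the tool axes
from h import *; import sys
np.set_printoptions(precision=4,suppress=True)
s=readout.sense(); M=mat(s["tool_rot"]); g=np.array(list(map(float,sys.argv[1:4])))
a=np.radians(float(sys.argv[4])); y=np.array([np.cos(a),np.sin(a),0]); z=np.array([0,0,-1.]); T=np.stack([np.cross(y,z),y,z],1)
print("t",s["time_s"],"tcp",s["tcp_pos"],"yang",np.degrees(np.arctan2(M[1,1],M[0,1])),"F",s["force"],"grip",s["grip_width"],"q6",s["qpos"][5])
print("row",M.T@(g-s["tcp_pos"]),R.from_matrix(M.T@T).as_rotvec())
E
python3 goal.py .524 .041 .242 -14
```

```text
time_s: 2.38
tcp_pos: [0.415, 0.2136, 0.2427]
tool_rot: [2.234, 2.208, 0.001]
force: [0.9, 0.1, 0.8]
grip_width: -0.002
t 2.3833 tcp [0.415  0.2136 0.2427] yang -0.6867598925017033 F [0.9305 0.1444 0.8419] grip -0.0015929431959698672 q6 0.3774684339452967
row [-0.1713  0.1111  0.0007] [ 0.0009 -0.0005  0.2324]
```

```bash
python3 -m crank '-0.171 0.111 0 0 0 0.232 1;-0.171 0.111 0 0 0 0.232 1;-0.171 0.111 0 0 0 0.232 1;-0.171 0.111 0 0 0 0.232 1;-0.171 0.111 0 0 0 0.232 1;-0.171 0.111 0 0 0 0.232 1;-0.171 0.111 0.05 0 0 0.232 1;-0.171 0.111 0.05 0 0 0.232 1;-0.171 0.111 0.05 0 0 0.232 1'
python3 goal.py .5238 .0412 .118 -14
python3 - <<'E'
from h import *
p=get_image("scene"); c=p["img"][110:240,250:410,::-1]
cv2.imwrite("pics/s1.png",cv2.resize(c,None,fx=4,fy=4,interpolation=cv2.INTER_CUBIC))
E
```

```text
time_s: 3.13
tcp_pos: [0.5214, 0.0439, 0.1885]
tool_rot: [-2.466, -1.939, 0.009]
force: [-0.3, 0.1, -0.5]
grip_width: -0.004
t 3.1333 tcp [0.5214 0.0439 0.1885] yang -13.64824186844661 F [-0.2692  0.1456 -0.5187] grip -0.004247645610517583 q6 0.22404044920578414
row [-0.0019  0.0034  0.0705] [-0.0075  0.0016  0.0061]
```

View pics/s1.png

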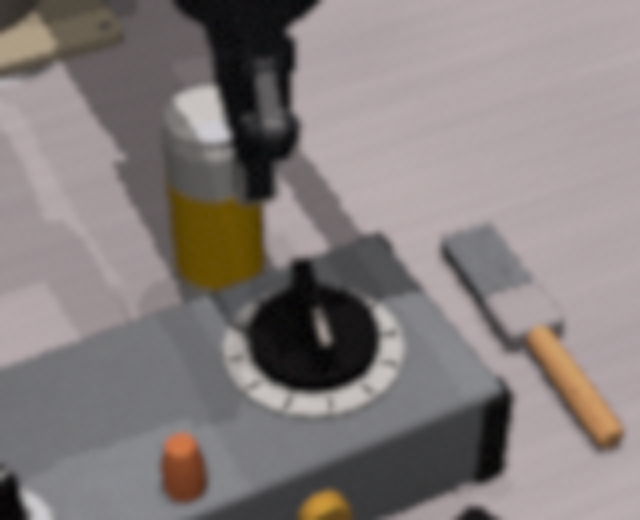

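The scene view shows the fingertip above the robot side of the dial, clear of the can and the bar. Descending.

```bash
python3 -m crank '0 0 0.03 0 0 0 1;0 0 0.05 0 0 0 1;0 0 0.065 0 0 0 1;0 0 0.074 0 0 0 1;0 0 0.074 0 0 0 1;0 0 0.074 0 0 0 1'
python3 goal.py .5238 .0412 .118 -14
python3 - <<'E'
from h import *
p=get_image("scene"); c=p["img"][150:230,280:380,::-1]
cv2.imwrite("pics/s2.png",cv2.resize(c,None,fx=6,fy=6,interpolation=cv2.INTER_CUBIC))
E
```

```text
time_s: 3.68
tcp_pos: [0.5248, 0.0442, 0.1196]
tool_rot: [2.468, 1.942, 0.001]
force: [-0.2, 0.0, 0.8]
grip_width: -0.004
t 3.6833 tcp [0.5248 0.0442 0.1196] yang -13.599006789868616 F [-0.2345  0.0013  0.7528] grip -0.0038734274417391965 q6 0.22394724848956238
row [-0.0031 -0.0003  0.0016] [ 0.0011 -0.0002  0.007 ]
```

View pics/s2.png

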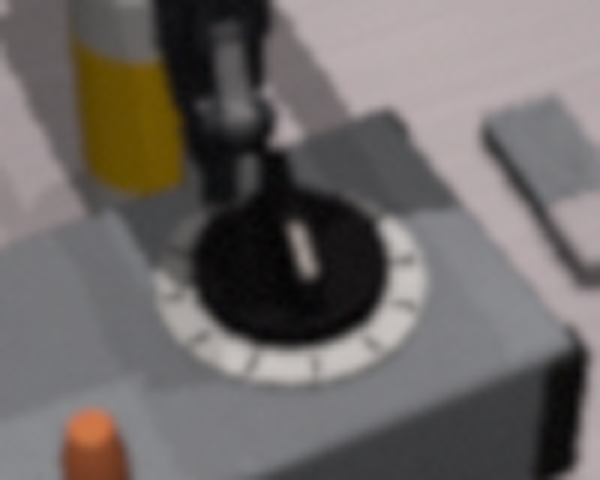

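View 5: the finger is beside the bar's tail, just robot-side of it, and nothing has moved. I'll push in slowly, 10° at first, and watch the force.

```bash
python3 -m crank '0.002 0 0 0 0 0 1;0.005 0 0 0 0 0 1;0.0062 -0.0007 0 0 0 0.044 1;0.0074 -0.0014 0 0 0 0.087 1;0.0087 -0.002 0 0 0 0.131 1;0.0099 -0.0025 0 0 0 0.175 1;0.0099 -0.0025 0 0 0 0.175 1;0.0099 -0.0025 0 0 0 0.175 1'
cat > look.py <<'E'
# dial angle from the scene picture: net mark and white-line brightness vs clockwise angle
from h import *
p=get_image("scene"); g=cv2.cvtColor(p["img"],cv2.COLOR_RGB2GRAY); ax=(.5567,.0595)
def m(a):
    a=np.radians(-14-a); P=np.array([proj(p,(ax[0]+r*np.cos(a),ax[1]+r*np.sin(a),.123)) for r in np.arange(.014,.034,.002)],np.float32)
    return cv2.remap(g,P[:,0].copy(),P[:,1].copy(),1).mean()
print("line",sorted([(round(m(a)),a) for a in range(-40,165,3)])[-4:])
for t in mark_of(p,"dial_tip")[:1]:
    T=onz(p,t["location"],.106); print("net",t["p"],-14-np.degrees(np.arctan2(T[1]-ax[1],T[0]-ax[0])))
s=readout.sense(); M=mat(s["tool_rot"]); th=np.degrees(np.arctan2(M[1,1],M[0,1]))
o=M.T@(np.array([.5565,.0592,s["tcp_pos"][2]])-s["tcp_pos"])
print("t",s["time_s"],"finger phi",-14-th,"axis in tool mm",1000*o,"F tool",M.T@s["force"],"z",s["tcp_pos"][2])
E
python3 look.py
```

```text
time_s: 4.4
tcp_pos: [0.5247, 0.0539, 0.1192]
tool_rot: [2.628, 1.72, 0.001]
force: [0.0, -1.9, 1.4]
grip_width: -0.0
line [(96, -1), (106, 8), (114, 2), (120, 5)]
net 0.91 9.597973461646564
t 4.5 finger phi 9.586622035974074 axis in tool mm [17.62101332 27.11778587  0.03264898] F tool [-2.44110535  0.17254483 -1.68614721] z 0.11889404271493192
```

```bash
python3 -m crank '0.0012 -0.0007 0 0 0 0.044 1;0.0024 -0.0014 0 0 0 0.087 1;0.0037 -0.002 0 0 0 0.131 1;0.005 -0.0026 0 0 0 0.175 1;0.006 -0.003 0 0 0 0.21 1;0.007 -0.0033 0 0 0 0.244 1;0.007 -0.0033 0 0 0 0.244 1;0.007 -0.0033 0 0 0 0.244 1'
python3 look.py
```

```text
time_s: 5.17
tcp_pos: [0.5239, 0.062, 0.1182]
tool_rot: [-2.818, -1.388, -0.0]
force: [0.7, -0.6, -0.3]
grip_width: 0.001
line [(79, 23), (99, 26), (99, 32), (107, 29)]
net 0.87 28.972949956207337
t 5.2667 finger phi 23.55820030872698 axis in tool mm [ 1.77817580e+01  2.74302494e+01 -2.36912412e-03] F tool [-0.77616257 -0.17541172 -0.30574142] z 0.11824399644000284
```

One click done: the line and the network both read 29°, and contact force is near zero. Second click.

```bash
python3 -m crank '0.0024 -0.0014 0 0 0 0.087 1;0.005 -0.0026 0 0 0 0.175 1;0.0076 -0.0035 0 0 0 0.262 1;0.0103 -0.0042 0 0 0 0.349 1;0.0117 -0.0044 0 0 0 0.393 1;0.013 -0.0047 0 0 0 0.436 1;0.0144 -0.0048 0 0 0 0.48 1;0.0158 -0.0049 0 0 0 0.524 1;0.0158 -0.0049 0 0 0 0.524 1;0.0158 -0.0049 0 0 0 0.524 1'
python3 look.py
```

```text
time_s: 6.1
tcp_pos: [0.5297, 0.0772, 0.1183]
tool_rot: [-3.081, -0.612, -0.0]
force: [0.6, 0.4, -0.4]
grip_width: 0.001
line [(91, 161), (95, 59), (96, 65), (101, 62)]
net 0.61 66.77069440773131
t 6.2 finger phi 53.56847860305997 axis in tool mm [ 1.79697031e+01  2.68702417e+01 -3.74174320e-03] F tool [ 0.06578147  0.52265185 -0.29846719] z 0.11824489566628495
```

Second click done (line at about 61°, no contact force). Third click, same move.

```bash
python3 -m crank '0.0024 -0.0014 0 0 0 0.087 1;0.005 -0.0026 0 0 0 0.175 1;0.0076 -0.0035 0 0 0 0.262 1;0.0103 -0.0042 0 0 0 0.349 1;0.0117 -0.0044 0 0 0 0.393 1;0.013 -0.0047 0 0 0 0.436 1;0.0144 -0.0048 0 0 0 0.48 1;0.0158 -0.0049 0 0 0 0.524 1;0.0158 -0.0049 0 0 0 0.524 1;0.0158 -0.0049 0 0 0 0.524 1'
python3 look.py
python3 - <<'E'
from h import *
p=get_image("scene"); c=p["img"][150:230,280:380,::-1]
cv2.imwrite("pics/s3.png",cv2.resize(c,None,fx=6,fy=6,interpolation=cv2.INTER_CUBIC))
E
```

```text
time_s: 7.03
tcp_pos: [0.5424, 0.0877, 0.1183]
tool_rot: [-3.135, 0.207, -0.0]
force: [-0.9, 0.8, -0.1]
grip_width: 0.003
line [(108, 95), (108, 101), (108, 104), (110, 98)]
net 0.78 99.98170837124846
t 7.1333 finger phi 83.58720471859377 axis in tool mm [ 1.77808192e+01  2.63892923e+01 -1.52053897e-03] F tool [-0.80085352  0.01485014 -0.67885344] z 0.1182549460649097
```

View pics/s3.png

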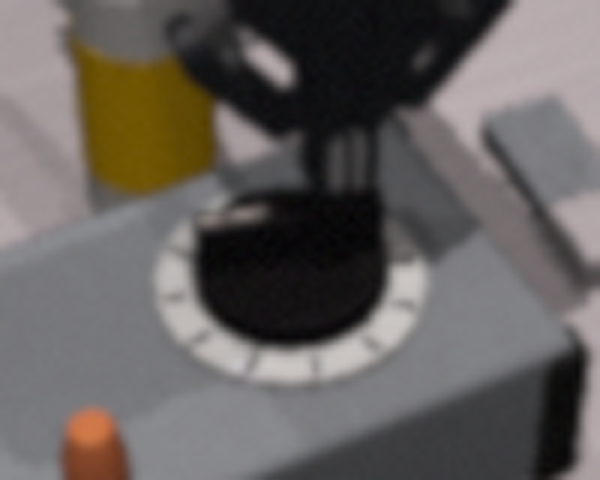

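View 6: the bar has its pointer end to the left and the finger sits behind the tail, which fits three clicks. Fourth click, same move: the finger stops about 6° short of the detent.

```bash
python3 -m crank '0.0024 -0.0014 0 0 0 0.087 1;0.005 -0.0026 0 0 0 0.175 1;0.0076 -0.0035 0 0 0 0.262 1;0.0103 -0.0042 0 0 0 0.349 1;0.0117 -0.0044 0 0 0 0.393 1;0.013 -0.0047 0 0 0 0.436 1;0.0141 -0.0048 0 0 0 0.471 1;0.0152 -0.0048 0 0 0 0.506 1;0.0152 -0.0048 0 0 0 0.506 1'
python3 look.py
```

```text
time_s: 7.93
tcp_pos: [0.5583, 0.0904, 0.1183]
tool_rot: [-2.982, 0.99, -0.0]
force: [-0.2, -0.5, 0.2]
grip_width: -0.005
line [(96, 122), (96, 164), (98, 128), (100, 125)]
net 0.91 133.60564982766553
t 8.0333 finger phi 112.58272152196201 axis in tool mm [1.73421636e+01 2.60557223e+01 1.39014168e-04] F tool [-0.6524581  -0.0578847  -0.15742134] z 0.11829000006656912
```

Looks like the fourth click. I'll back off, rise, and head toward the button clear of the view.

```bash
python3 -m crank '-0.006 0 0 0 0 0 1;-0.012 0 0 0 0 0 1;-0.012 0 -0.02 0 0 0 1;-0.012 0 -0.05 0 0 0 1;-0.012 0 -0.08 0 0 0 1;-0.012 0 -0.1 0 0 0 1;-0.012 0 -0.1 0 0 0 1;-0.012 0 -0.1 0 0 0 1' && python3 goal.py .519 -.147 .20 -30
```

```text
time_s: 8.7
tcp_pos: [0.5491, 0.0982, 0.2201]
tool_rot: [-2.981, 0.987, -0.005]
force: [-0.5, -0.6, -0.2]
grip_width: 0.003
t 8.7 tcp [0.5491 0.0982 0.2201] yang -126.62767114229605 F [-0.4611 -0.6372 -0.2341] grip 0.0026475681553334105 q6 2.2949643064183047
row [0.122  0.2148 0.0199] [ 0.0003 -0.0039 -1.6865]
```

```bash
python3 -m crank '0.122 0.215 0.02 0 0 -1.2 1;0.122 0.215 0.02 0 0 -1.2 1;0.122 0.215 0.02 0 0 -1.2 1;0.122 0.215 0.02 0 0 -1.2 1;0.122 0.215 0.02 0 0 -1.2 1;0.122 0.215 0.02 0 0 -1.2 1;0.122 0.215 0.02 0 0 -1.2 1;0.122 0.215 0.02 0 0 -1.2 1;0.122 0.215 0.02 0 0 -1.2 1;0.122 0.215 0.02 0 0 -1.2 1' && python3 goal.py .519 -.147 .135 -57.9
python3 look.py
python3 - <<'E'
from h import *
p=get_image("top"); a=cv2.resize(p["img"][160:250,280:440,::-1],None,fx=4,fy=4,interpolation=cv2.INTER_CUBIC)
cv2.imwrite("pics/t4.png",a)
E
```

```text
time_s: 9.53
tcp_pos: [0.5165, -0.1477, 0.1961]
tool_rot: [-3.023, -0.846, 0.004]
force: [-0.5, 0.0, 0.1]
grip_width: 0.004
t 9.5333 tcp [ 0.5165 -0.1477  0.1961] yang -58.73446604818624 F [-0.4921  0.0311  0.1469] grip 0.003983868473228023 q6 0.6510238016040902
row [0.0026 0.0008 0.0611] [-0.0028  0.0019 -0.0146]
line [(131, 155), (134, 158), (135, 161), (136, 164)]
net 0.76 131.29123840931342
t 9.6333 finger phi 44.883466003888515 axis in tool mm [ 1.40669667e+02 -1.56180425e+02  1.33241682e-01] F tool [ 0.36915884 -0.04569682  0.17048314] z 0.1963779489978249
```

View pics/t4.png

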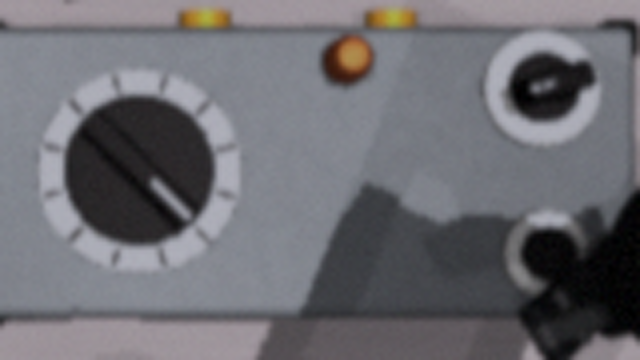

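View 7 (top): the pointer is at lower right, 135° clockwise of image-up, against 15° at the start. That is exactly four ticks. Nozzle and trim knob are unmoved. Now going down over the button.

```bash
python3 -m crank '0.0023 0.0008 0.03 0 0 0 1;0.0023 0.0008 0.06 0 0 0 1;0.0023 0.0008 0.073 0 0 0 1;0.0023 0.0008 0.073 0 0 0 1;0.0023 0.0008 0.073 0 0 0 1' && python3 goal.py .519 -.147 .107 -58
python3 - <<'E'
from h import *
p=get_image("scene"); a=cv2.resize(p["img"][160:260,190:300,::-1],None,fx=5,fy=5,interpolation=cv2.INTER_CUBIC)
cv2.imwrite("pics/s5.png",a)
E
```

```text
time_s: 10.1
tcp_pos: [0.5195, -0.1466, 0.1246]
tool_rot: [-3.027, -0.836, 0.003]
force: [0.7, 0.3, 0.2]
grip_width: 0.001
t 10.1 tcp [ 0.5195 -0.1466  0.1246] yang -59.12248627885977 F [0.7009 0.3156 0.2416] grip 0.0013319231771684395 q6 0.66181000290393
row [-0.0006  0.0001  0.0176] [-0.0021  0.0016 -0.0196]
```

View pics/s5.png

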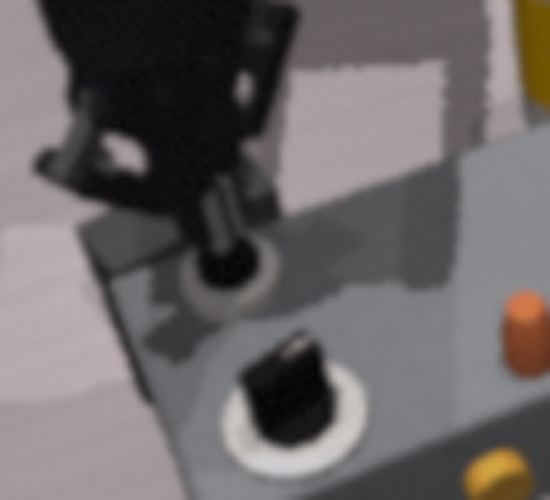

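View 8: the fingertip is centred over the black button, just above it. Pressing down in small steps.

```bash
for k in 1 2 3; do python3 -m crank '0 0 0.002 0 0 0 1;0 0 0.004 0 0 0 1;0 0 0.004 0 0 0 1;0 0 0.004 0 0 0 1' | egrep 'tcp_pos|force'; done
```

```text
tcp_pos: [0.5207, -0.1473, 0.122]
force: [0.4, -0.3, -0.9]
tcp_pos: [0.5201, -0.1471, 0.117]
force: [-0.5, 0.3, -0.1]
tcp_pos: [0.5203, -0.1471, 0.1132]
force: [0.6, 0.1, -0.2]
```

```bash
for k in 1 2 3; do python3 -m crank '0 0 0.001 0 0 0 1;0 0 0.002 0 0 0 1;0 0 0.002 0 0 0 1;0 0 0.002 0 0 0 1' | egrep 'tcp_pos|force'; done
```

```text
tcp_pos: [0.5204, -0.1472, 0.1114]
force: [-0.1, 0.8, 2.4]
tcp_pos: [0.5204, -0.1472, 0.1094]
force: [-0.4, 0.4, 4.3]
tcp_pos: [0.5204, -0.1472, 0.1074]
force: [-1.4, -0.1, 4.8]
```

```bash
for k in 1 2; do python3 -m crank '0 0 0.001 0 0 0 1;0 0 0.0015 0 0 0 1;0 0 0.0015 0 0 0 1;0 0 0.0015 0 0 0 1' | egrep 'tcp_pos|force'; done
```

```text
tcp_pos: [0.5205, -0.1472, 0.1069]
force: [-5.7, 1.9, 12.0]
tcp_pos: [0.5206, -0.1473, 0.1067]
force: [-10.7, 3.3, 22.8]
```

The force followed the spring (2.4, 4.3, 4.8 N), then hit a hard stop at TCP z 0.1068, about 6 mm below first contact. So the button is fully down. Releasing, rising and moving clear.

```bash
python3 -m crank '0 0 -0.003 0 0 0 1;0 0 -0.008 0 0 0 1;0 0 -0.015 0 0 0 1;0 0 -0.04 0 0 0 1;0 0 -0.08 0 0 0 1;0 0 -0.1 0 0 0 1;0 0 -0.12 0 0 0 1;0 0 -0.12 0 0 0 1;0 0 -0.12 0 0 0 1'; python3 goal.py .40 -.28 .25 -58
```

```text
time_s: 13.57
tcp_pos: [0.521, -0.1474, 0.2254]
tool_rot: [3.026, 0.838, 0.003]
force: [-0.2, 0.4, -1.1]
grip_width: -0.003
t 13.5667 tcp [ 0.521  -0.1474  0.2254] yang -59.02713737070293 F [-0.1516  0.437  -1.101 ] grip -0.0027573759401053237 q6 0.6598369983197114
row [-0.172   0.0515 -0.0247] [ 0.0019 -0.0015 -0.0179]
```

```bash
python3 -m crank '-0.172 0.05 -0.025 0 0 0 1;-0.172 0.05 -0.025 0 0 0 1;-0.172 0.05 -0.025 0 0 0 1;-0.172 0.05 -0.025 0 0 0 1;-0.172 0.05 -0.025 0 0 0 1;-0.172 0.05 -0.025 0 0 0 1;-0.172 0.05 -0.025 0 0 0 1;-0.172 0.05 -0.025 0 0 0 1'
python3 look.py
python3 - <<'E'
from h import *
t=get_image("top")["img"][100:300,240:480,::-1]; s=get_image("scene")["img"][150:270,190:390,::-1]
cv2.imwrite("pics/e.png",np.vstack([cv2.resize(t,(480,400)),cv2.resize(s,(480,200*480//333-88))]) if 0 else cv2.resize(t,(720,600)))
cv2.imwrite("pics/e2.png",cv2.resize(s,None,fx=4,fy=4,interpolation=cv2.INTER_CUBIC))
E
```

```text
time_s: 14.23
tcp_pos: [0.3985, -0.2776, 0.2478]
tool_rot: [-3.025, -0.838, 0.001]
force: [0.7, 0.6, 0.6]
grip_width: -0.001
line [(129, 155), (132, 158), (133, 161), (134, 164)]
net 0.89 124.86709694344506
t 14.3333 finger phi 44.94863900408811 axis in tool mm [ 3.08569964e+02 -2.07100983e+02  2.89331955e-01] F tool [ 0.56163889 -0.23325487  1.4255444 ] z 0.2482565660478517
```

View pics/e.png

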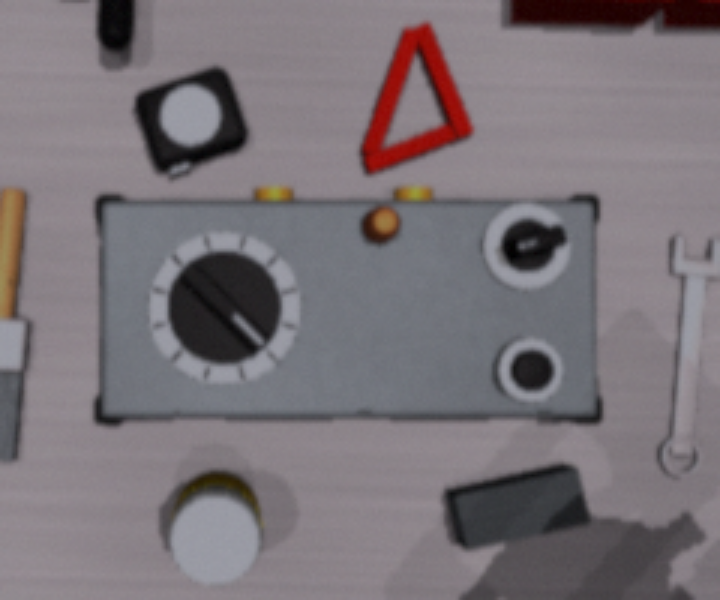

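View pics/e2.png

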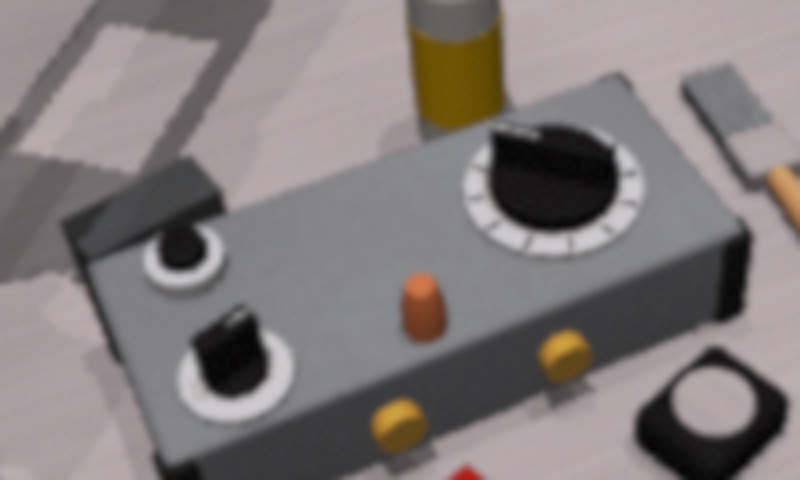

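The final views show the dial pointer at the fourth tick, the button up and standing well above its housing, and everything else where it was. The arm is clear. Handing in.

```bash
python3 -c "
from station import workorder; print(workorder.sign_off())"
```

```text
the job is handed in; nothing more can be done
None
```

I turned the dial four clicks clockwise, pressed the push button fully down and let it come back up. I then moved the arm clear and handed the job in at about 14.5 s. The hand-in gives no verdict.

**Dial:** I pushed the bar's tail end round with the shut fingertips, one click at a time, stopping short of each detent so the dial sprang into it by itself. In the last top picture the pointer is four ticks on from its start. The force readings I took at the stops never passed about 3 N.

**Button:** The force rose from 2.4 to 4.8 N, then met a hard stop about 6 mm below first contact, at up to 23 N on the wrist. That fits fully down, but I inferred it from force and travel, as the joint cannot be read directly.

**Last checks:** Nothing touches the robot. The button stands up, and the trim knob and loose things look unmoved.

**Disagreements:** My white-line brightness reading gave about 160° at the end, but it had locked onto the bright ring. I discarded it, since the pictures showed 120° and the network 125°. Earlier network readings of the dial were 7 to 14° high from the second click on.

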